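# Pry a jammed steel tray out of its nest and set it on the tasting board

## Task

The small steel tray is jammed in the one below it on the wooden stand, and a gift box stands in the way under the stand's lever. Shift that box clear (it stays upright on the worktop), press the lever's paddle down to pry the jammed tray up - do not touch the tray until it has been pried up - then take it by its long sides, lift it straight off and set it down gently, upright and lengthwise, in the middle part of the wooden tasting board. Keep the tray level all the way, and leave the board and the other things where they are.

Things in the scene. Friction and masses are not known exactly. Their poses are not given: they have to be found in the camera images.
- stand: De-nesting stand fixed to the worktop: dark wooden foot 158 x 100 mm, 8 mm thick, carrying the lower steel tray (outside 111 mm along the stand's x, 71 mm along its y, rim at z = 63 mm) with a spring clip outside each long wall (80 mm over the clips). Origin: under the middle of the lower tray, on the worktop. x runs along the tray's long side; the lever sticks out at the -x end, roughly toward the robot; z up.
- lever (a joint): Lever of the stand, rad: 0 = at rest (paddle up), grows as the paddle is pressed down, firm stop at 0.37. A light spring brings it back. It turns about a pin along the stand's y at x = -66 mm, z = 24 mm. Its inner end runs under the jammed tray and lifts it about 21 mm at full press; the clips' friction (some 5 to 12 N on the tray) then keeps the tray up when the lever is let go. A full press takes some 10 to 20 N at the paddle; beyond the stop the force only climbs.
- paddle (a point): Middle of the top face of the lever's paddle, a steel plate 32 x 32 mm, 6 mm thick; moves with the lever. At rest it lies at x = -125 mm, y = 0, z = 58 mm in the stand's frame; fully pressed about 23 mm lower and 7 mm farther out. The paddle spans x = -141 to -109 mm at rest.
- tray_center (a point): Centre (half-way up) of the jammed open steel tray, 100 mm along its x, 60 mm along its y, 44 mm high, walls 2.5 mm, about 0.22 kg. Jammed, its axes are those of the stand, its centre is 44 mm and its rim 66 mm above the worktop, only 3 mm above the lower tray's rim. Pried up, it is about 21 mm higher, and its long sides stand 24 mm clear to be taken across its 60 mm width.
- board_top (a point): Middle of the top face of the wooden tasting board, 68 mm along its x, 200 mm along its y, 13 mm thick, lying loose on the worktop (0.5 kg). The tray goes with its long side along the board's y.
- giftbox_center (a point): Centre (half-way up) of the square kraft gift box, 66 x 66 mm, 46 mm high, 0.12 kg, that stands on the worktop with one side some 14 mm under the outer edge of the paddle, so that the paddle cannot go down. Free of the paddle when shifted along the stand's y until it is beside it.
- tin: Bystander: round tin, diameter 65 mm, 40 mm high, standing to the +y side of the gift box. Origin: centre of the underside.
- jar: Bystander: spice jar, diameter 45 mm, 106 mm high, on the -y side of the stand. Origin: centre of the underside.
- notebook: Bystander: notebook 148 x 109 x 14 mm, at the front left. Origin: centre of the underside.
- bell: Bystander: counter bell, diameter 76 mm, 51 mm high, at the back left. Origin: centre of the underside.
- carton: Bystander: another square gift box, 66 x 66 x 48 mm, at the back right corner. Origin: centre of the underside.
- tongs: Bystander: serving tongs 33 x 193 x 24 mm, lying along the front edge. Origin: centre of the underside.
Things that resemble listed ones, but are neither listed nor needed, are in the scene too. What is shaped like the part that bears tray_center but purple is not meant.

How it is judged:
By the outcome, as a careful person would: the job done as asked, in the order asked, and still so for the second after the job is handed in, with the robot touching nothing.
It also fails if it takes over 51 s, if anything falls off the work surface, if the arm or the gripper's body presses on something with over 40 N, if the wrist force passes 120 N, or if a joint passes its speed limit or range.

## Robot

A 6-joint arm with a two-finger parallel gripper is mounted at the origin on a cart in front of the work surface, level with it; the furniture and walls round the work are solid. World frame = base frame: x ahead of the robot, y to its left, z up, the work surface at z = 0. Lengths are in mm, angles in rad, forces in N, time in s.
With the tool pointing down it reaches from about 400 to 925 mm from the base axis. Payload 12.5 kg.
Tool frame: the origin (TCP) lies midway between the tips of the shut fingers; the grasp point (between the pads) lies 19 mm behind it; z points along the fingers, y is the line along which they close (so a half turn about z gives the same grasp; the last joint's range is limited). The gripper opens to 95 mm and grips with 3 to 60 N. Pads are 20 mm wide; open, the fingers measure 119 mm over their backs; the gripper's body (75 mm by 180 mm) begins 59 mm behind the grasp point.
Start: joints at [1.1, 0.491, 1.559, -0, 1.092, -0.106], TCP at [222.961, 583.897, 214.661] pointing down, gripper open.
Joint ranges: [-3.1, 3.1], [-0.84, 2.19], [0.05, 2.79], [-1.13, 4.28], [0.06, 2.93], [-2.69, 2.69]. Speed limits (rad/s): [2.22, 2.22, 2.79, 3.14, 3.14, 3.14].

## Interface

Orientations are given as [roll, pitch, yaw] about the fixed x, y, z axes, in that order (R = Rz(yaw) Ry(pitch) Rx(roll)).
In Python, from cell import state, viewer, env, models gives the robot as it stands. The module is installed in compiled form; this text tells all that it offers.
- The arm moves only by the tool arm_command, never from a script. Its argument "rows" is a list of rows, each a list of 2 entries, a list of its own where there are three numbers: the shift along the tool's x, y, z normalised to -1 to 1, where 1 is 0.25 m, then the turn about the tool's z normalised to -1 to 1, where 1 is pi rad. A call has exactly 5 rows; each row shifts and turns the commanded pose from where the row before left it, along the tool's axes as they then stand; what a row does not reach is not made up. A row lasts 1/10 s, in which the tool goes at most 50 mm and 8.59 degrees, less where a joint would pass 70% of its speed; a pose out of reach is approached as far as the arm can. A call with a number of a shift or a turn outside -1 to 1 is refused whole. A call with a gripper value outside its range is refused whole. "claw" is the opening, from 0 (shut) to 1 (fully open), set as the call begins (left out, the last holds). The fingers move at their own pace and stop on an object; the grip force is fixed at half the most. Time passes only in rows, so rows that do not move let the fingers close, or fill a call up. It gives the time, the measured TCP pose, the force, the opening and the grip force at its end, in the units of the state.
- state(): the state, without advancing time (a new reading comes with each control period).
- viewer.read_camera(name): name is "side" or "top"; returns (picture, depth): 400x640x3 uint8, red, green, blue; 400x640 float32, mm along the optical axis (not along the pixel's ray), 0 where there is no reading.
- viewer.get_calibration(name): a dict with "camera_matrix" (3x3 intrinsics, pixels), "dist_coeffs" ([k1, k2, p1, p2, k3] as OpenCV has them; the pictures are not rectified), "world_to_cam" (4x4, takes a point from world to camera coordinates). Camera axes: x right, y up, looking along -z (the intrinsics and any distortion apply to the point x, -y, -z); pixel columns grow to the right and rows downward; lengths in mm; the calibration is good to about 2 mm. A picture is of the moment at which its call begins. get_calibration takes no time and is no camera call.
- env.job_done(): hands the job in; it is judged then, once.
Trained networks look in the newest picture that a camera, given by its name, has taken for a name from the list of things; names that differ only in an ending like _2 or _b are one class to them, and where a whole thing is asked for, a point or a joint stands for the part that bears it (a point fixed in the world has none). Each returns a list of dicts, best first, with "confidence" (0 to 1); they miss things now and then, are a little off and sometimes report something else, mostly with a low value. They report only what shows in the picture. A call takes as long as a camera call. They do not tell look-alikes from the thing itself.
- models.search_frame(camera, label): "position" ([x, y, z] in mm, in world coordinates, good to about 4 mm: the middle of the surface that is visible of it).
- models.mark_of(camera, label): "position" ([x, y, z] in mm, in world coordinates, good to about 4 mm: a listed point, or the origin of a listed thing).
The state is a dict: "t": time; "joints": joint angles; "qvel": joint speeds; "tau": joint torques, N m; "eef_pos": TCP position; "tcp_rot": TCP orientation; "ft_force": force on the tool from outside, world axes, zero at the start; "moment": the same for the moment, N m; "opening": opening from 0.0 (shut) to 1.0 (fully open); "grip_force": force on a finger pad.
Only numpy, scipy, OpenCV 4.12 (cv2) and the standard library are available. Lean on these libraries where they do the work, as an engineer would, in place of code of your own. Each camera call takes 0.05 s, during which the arm holds its last target. There are 200 camera calls.

## Working session

There is one attempt and no reset: what is moved stays moved. The work goes in short steps, Python scripts to look and compute and a tool call to move; the robot and the scene stay as the last step left them, time stands still between calls to the robot, and variables do not carry over. Pictures are saved under pics/ and viewed, at most 10 in all, crops included, and the job is handed in when it is done.

Besides the shell and the picture viewer there is one more tool, called after "Call:" as name(argument=value, ...) on one line, values as JSON. arm_command: Moves the arm, as the interface text tells. Scaled input: -1 to 1 covers 0.25 m each way for a shift and pi rad each way for a turn. Its arguments: {"type":"object","properties":{"rows":{"type":"array","items":{"type":"array"}},"claw":{"type":"number"}},"required":["rows"]}

```bash
mkdir -p pics; cat > h.py <<'E'
import numpy as np, cv2
from cell import state, viewer, env, models
def shot(n,f=None):
    im,d=viewer.read_camera(n)
    if f: cv2.imwrite('pics/'+f,im[:,:,::-1])
    return im,d
def world(n,u,v,d):
    c=viewer.get_calibration(n);u=np.atleast_1d(u).astype(float);v=np.atleast_1d(v).astype(float)
    p=cv2.undistortPoints(np.stack([u,v],1)[:,None],np.array(c['camera_matrix']),np.array(c['dist_coeffs']))[:,0]
    P=np.stack([p[:,0]*d,-p[:,1]*d,-d*np.ones(len(p)),np.ones(len(p))])
    return (np.linalg.inv(np.array(c['world_to_cam']))@P)[:3].T
def pix(n,P):
    c=viewer.get_calibration(n);P=np.atleast_2d(P)
    q=(np.array(c['world_to_cam'])@np.c_[P,np.ones(len(P))].T)[:3].T*[1,-1,-1]
    return cv2.projectPoints(q,np.zeros(3),np.zeros(3),np.array(c['camera_matrix']),np.array(c['dist_coeffs']))[0][:,0]
E
python3 - <<'E'
from h import *
np.set_printoptions(precision=1,suppress=True)
for n in('top','side'):
    im,d=shot(n,n+'1.png'); np.save(n+'1.npy',d)
    for l in ['stand','paddle','tray_center','board_top','giftbox_center','tin','jar']:
        for r in models.mark_of(n,l)[:3]:
            p=np.array(r['position']);print(n,l,round(r['confidence'],2),p,pix(n,p)[0])
print(state())
E
```

```text
top stand 0.87 [626.2  -8.5   2. ] [325.8 161.5]
top stand 0.34 [486.5 121.5  -1.5] [286.7 203.8]
top paddle 0.54 [502.5 -20.   56. ] [330.4 197.1]
top paddle 0.22 [ 654.4 -121.4   -4.9] [359.4 153.4]
top tray_center 0.87 [619.7 171.4  27.5] [270.7 162.4]
top tray_center 0.76 [433.2 259.6  24.1] [243.1 220.1]
top tray_center 0.69 [628.6  -7.4  41.2] [325.8 158.5]
top board_top 0.84 [ 525.5 -312.8   13.5] [419.2 190.6]
top giftbox_center 0.65 [468.9 -17.8  23.2] [329.4 208.4]
top tin 0.81 [488.8 121.9  -0.4] [286.6 203.1]
top jar 0.83 [ 652.  -119.9   -1.3] [359.1 153.9]
side stand 0.86 [627.3  -9.1   4.1] [357.6 217.6]
side paddle 0.51 [ 687.8 -432.2   -1.6] [441.4 290.1]
side paddle 0.46 [504.1 -23.   61.5] [324.8 208.5]
side tray_center 0.87 [429.2 256.9  20.8] [285.8 190.5]
side tray_center 0.7 [625.5 171.4  20.1] [340.3 193.6]
side tray_center 0.65 [626.6  -4.1  43.7] [357.4 206.7]
side board_top 0.82 [ 517.8 -311.7   11.6] [360.7 269.8]
side giftbox_center 0.61 [467.3 -16.8  22.5] [313.4 219.7]
side tin 0.48 [481.5 123.2   2.4] [307.2 207.2]
side jar 0.73 [ 653.6 -122.3    0.4] [378. 233.]
{'t': 0.8, 'joints': array([ 1.1,  0.5,  1.6,  0. ,  1.1, -0.1]), 'qvel': array([ 0., -0.,  0.,  0., -0.,  0.]), 'tau': array([ -0. , -61.2, -25.8,   0.1,   0. ,  -0. ]), 'eef_pos': array([223. , 583.9, 214.7]), 'tcp_rot': array([3.1, 0. , 2.8]), 'ft_force': array([-0. ,  0.8, -0. ]), 'moment': array([ 0., -0., -0.]), 'grip_force': 0.0, 'opening': 0.9981810672380278}
```

```bash
python3 - <<'E'
import cv2
a=cv2.imread('pics/top1.png');
cv2.imwrite('pics/t1c.png',cv2.resize(a[120:260,220:460],None,fx=3.3,fy=3.3,interpolation=cv2.INTER_CUBIC))
b=cv2.imread('pics/side1.png')
cv2.imwrite('pics/s1c.png',cv2.resize(b[150:330,250:490],None,fx=3.3,fy=3.3,interpolation=cv2.INTER_CUBIC))
E
```

```text
(no output)
```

View pics/top1.png

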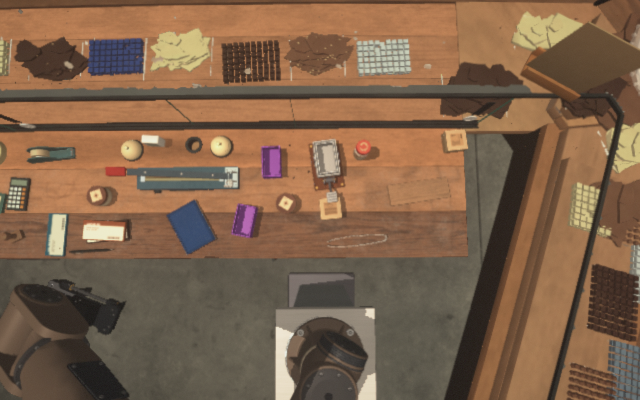

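View pics/t1c.png

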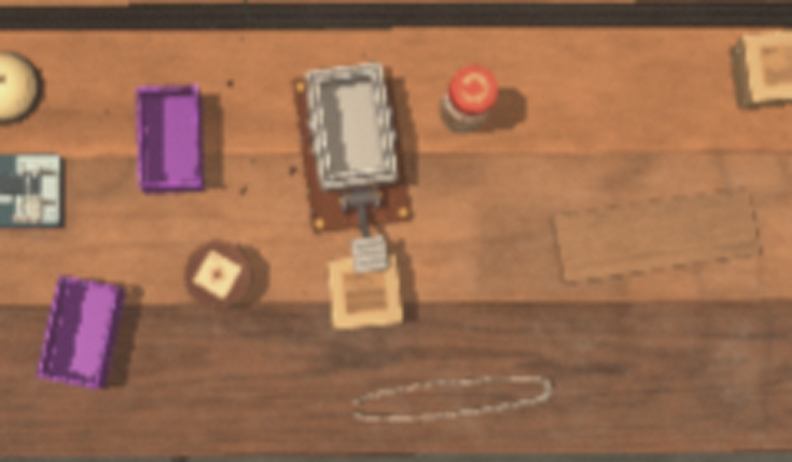

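View pics/s1c.png

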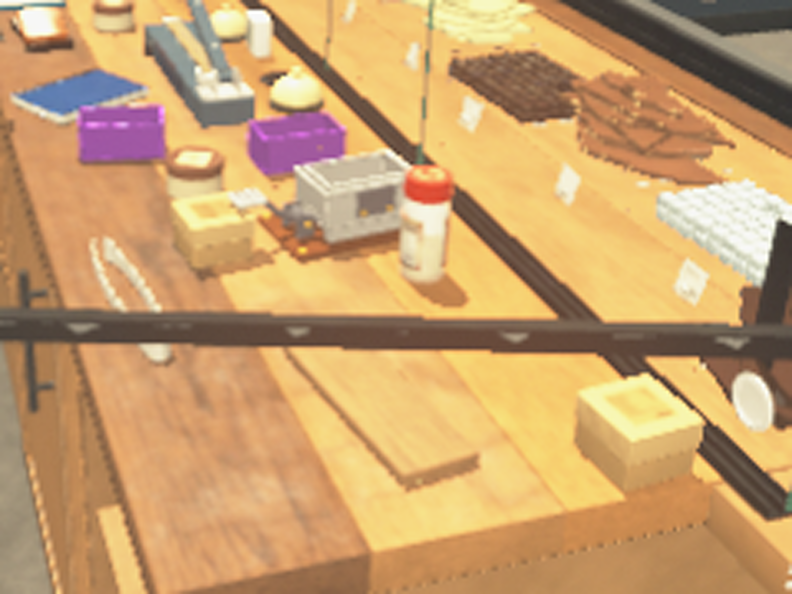

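The scene shows three tray-shaped things: two purple decoys at top pixels (245,220) and (271,162), and the steel one on the stand at (326,158). The steel one is the target; the close crop shows it grey, in the wooden stand, with the lever and paddle at (331,197). The gift box is at (330,208) and the board at (419,191). The box at (455,140) is only the carton, and the tin at (286,203) and jar at (360,152) are bystanders.

```bash
python3 - <<'E'
from h import *
np.set_printoptions(precision=1,suppress=True)
d=np.load('top1.npy');v,u=np.mgrid[0:400,0:640]
W=world('top',u.ravel(),v.ravel(),d.ravel()).reshape(400,640,3);np.save('W1.npy',W)
def rect(c0,c1,r0,r1,z0,z1,name):
    m=np.zeros((400,640),bool);m[r0:r1,c0:c1]=1
    m&=(W[...,2]>z0)&(W[...,2]<z1)
    n,l,s,_=cv2.connectedComponentsWithStats(m.astype(np.uint8))
    k=1+np.argmax(s[1:,4]);P=W[l==k]
    r=cv2.minAreaRect(P[:,:2].astype(np.float32));print(name,len(P),np.array(r[0]),np.array(r[1]),round(r[2],1),'z',np.median(P[:,2]))
rect(305,350,130,195,52,80,'rim')
rect(305,350,130,195,4,14,'foot')
rect(318,345,185,222,50,68,'paddle')
rect(315,346,195,222,38,50,'gift')
rect(380,460,170,215,6,20,'board')
rect(270,300,190,216,30,50,'tin')
rect(340,380,135,165,80,120,'jar')
rect(320,390,228,250,6,40,'tongs')
for r,c in((95,300),(92,420),(125,300),(127,420),(92,330),(127,330),(150,320),(60,420)):print(r,c,W[r,c])
print(np.rad2deg(state()['tcp_rot']),W[180:214,330,:][::2])
E
```

```text
rim 345 [629.6  -8.3] [114.4  79.5] 8.2 z 63.71797014475578
foot 276 [606.4  28.3] [160.3  50.9] 20.7 z 8.291922739501729
paddle 110 [508.7 -23.7] [40.6 31.4] 6.1 z 58.21088423235756
gift 370 [470.2 -19.7] [65.4 65.9] 4.6 z 46.15498990567153
board 1245 [ 526.3 -311.4] [ 68.2 199.2] 8.4 z 13.062440849952054
tin 326 [487.8 120.9] [63.3 61. ] 89.3 z 39.40535354616463
jar 188 [ 653.7 -119.6] [41.5 44.6] 88.8 z 106.12364038677129
tongs 16 [ 385.8 -165.4] [47.4  0.1] 89.6 z 19.02716236643539
95 300 [739.5  64.3 303.6]
92 420 [ 745.5 -239.7  304.2]
125 300 [749.2  76.7   9. ]
127 420 [ 738.9 -323.3   12.9]
92 330 [746.6 -11.6 304. ]
127 330 [741.3 -23.4  10. ]
150 320 [659.8  10.9  26.3]
60 420 [ 980.3 -337.    -2. ]
[180.    0.  159.1] [[560.5 -20.6  28.3]
 [554.1 -20.6  27.5]
 [547.1 -20.4  31. ]
 [540.  -20.1  36.1]
 [533.  -19.8  41. ]
 [525.5 -19.3  50.8]
 [517.9 -18.8  61.9]
 [511.9 -18.8  59.3]
 [505.5 -18.7  60.5]
 [499.6 -18.8  56. ]
 [493.4 -18.8  55.5]
 [487.9 -19.1  45. ]
 [481.6 -19.1  44. ]
 [475.2 -19.   45.1]
 [468.7 -18.9  47.1]
 [462.2 -18.7  50.2]
 [456.1 -18.7  48. ]]
```

```bash
cat >> h.py <<'E'
def plan(*wps):
    "wps: (x,y,z,yaw deg,nrows) or None; prints rows from the measured pose"
    s=state();p=np.array(s['eef_pos']);y=s['tcp_rot'][2];k=0
    print('t',round(s['t'],2),'p',p.round(1),'rot',np.rad2deg(s['tcp_rot']).round(1),'F',np.round(s['ft_force'],1),'op',round(s['opening'],3),'grip',round(s['grip_force'],1))
    for x,yy,z,w,n in wps:
        g=np.array([x,yy,z]);dw=(np.deg2rad(w)-y+np.pi)%(2*np.pi)-np.pi
        st=(g-p)/n
        for i in range(n):
            c,sn=np.cos(y),np.sin(y)
            a=np.array([c*st[0]+sn*st[1],sn*st[0]-c*st[1],-st[2]])/250
            print([[*map(float,a.round(3))],round(float(-dw/n/np.pi),4)],end=',\n' if k%5<4 else '\n--\n');y+=dw/n;k+=1
        p=g
E
python3 -c "
from h import *
plan((464,-20,150,187,18),(464,-20,110,187,2))"
```

```text
t 0.8 p [223.  583.9 214.7] rot [180.    0.  159.1] F [-0.   0.8 -0. ] op 0.998 grip 0.0
[[-0.098, -0.106, 0.014], -0.0086],
[[-0.095, -0.109, 0.014], -0.0086],
[[-0.092, -0.111, 0.014], -0.0086],
[[-0.089, -0.114, 0.014], -0.0086],
[[-0.086, -0.116, 0.014], -0.0086]
--
[[-0.083, -0.118, 0.014], -0.0086],
[[-0.079, -0.121, 0.014], -0.0086],
[[-0.076, -0.123, 0.014], -0.0086],
[[-0.073, -0.125, 0.014], -0.0086],
[[-0.069, -0.127, 0.014], -0.0086]
--
[[-0.066, -0.129, 0.014], -0.0086],
[[-0.062, -0.13, 0.014], -0.0086],
[[-0.059, -0.132, 0.014], -0.0086],
[[-0.055, -0.133, 0.014], -0.0086],
[[-0.052, -0.135, 0.014], -0.0086]
--
[[-0.048, -0.136, 0.014], -0.0086],
[[-0.044, -0.138, 0.014], -0.0086],
[[-0.041, -0.139, 0.014], -0.0086],
[[-0.0, 0.0, 0.08], 0.0],
[[-0.0, 0.0, 0.08], 0.0]
--
```

Call:
arm_command(rows=[[[-0.098,-0.106,0.014],-0.0086],[[-0.095,-0.109,0.014],-0.0086],[[-0.092,-0.111,0.014],-0.0086],[[-0.089,-0.114,0.014],-0.0086],[[-0.086,-0.116,0.014],-0.0086]], claw=1)

```text
t: 1.3
eef_pos: [290.3, 415.0, 197.2]
tcp_rot: [3.141, 0.0, 2.913]
ft_force: [1.0, -0.4, -0.1]
opening: 1.003
grip_force: 0.0
```

Call:
arm_command(rows=[[[-0.083,-0.118,0.014],-0.0086],[[-0.079,-0.121,0.014],-0.0086],[[-0.076,-0.123,0.014],-0.0086],[[-0.073,-0.125,0.014],-0.0086],[[-0.069,-0.127,0.014],-0.0086]])

```text
t: 1.8
eef_pos: [357.1, 247.1, 179.7]
tcp_rot: [3.141, 0.001, 3.048]
ft_force: [0.9, -0.0, -0.4]
opening: 1.001
grip_force: 0.0
```

Call:
arm_command(rows=[[[-0.066,-0.129,0.014],-0.0086],[[-0.062,-0.13,0.014],-0.0086],[[-0.059,-0.132,0.014],-0.0086],[[-0.055,-0.133,0.014],-0.0086],[[-0.052,-0.135,0.014],-0.0086]])

```text
t: 2.3
eef_pos: [424.0, 79.2, 162.2]
tcp_rot: [3.141, 0.001, -3.1]
ft_force: [0.4, 0.6, -0.6]
opening: 0.999
grip_force: 0.0
```

Call:
arm_command(rows=[[[-0.048,-0.136,0.014],-0.0086],[[-0.044,-0.138,0.014],-0.0086],[[-0.041,-0.139,0.014],-0.0086],[[0,0,0.08],0],[[0,0,0],0]])

```text
t: 2.8
eef_pos: [463.0, -20.8, 130.2]
tcp_rot: [3.141, -0.003, -3.022]
ft_force: [0.6, -0.6, 0.2]
opening: 1.002
grip_force: 0.0
```

```bash
python3 -c "
from h import *
plan((464,-20,60,187,4),(464,-20,9,187,6))"
```

```text
t 2.8 p [463.  -20.8 130.2] rot [ 179.9   -0.2 -173.2] F [ 0.6 -0.6  0.2] op 1.002 grip 0.0
[[-0.001, 0.001, 0.07], -0.0002],
[[-0.001, 0.001, 0.07], -0.0002],
[[-0.001, 0.001, 0.07], -0.0002],
[[-0.001, 0.001, 0.07], -0.0002],
[[-0.0, 0.0, 0.034], -0.0]
--
[[-0.0, 0.0, 0.034], -0.0],
[[-0.0, 0.0, 0.034], -0.0],
[[-0.0, 0.0, 0.034], -0.0],
[[-0.0, 0.0, 0.034], -0.0],
[[-0.0, 0.0, 0.034], -0.0]
--
```

Call:
arm_command(rows=[[[0,0,0.07],0],[[0,0,0.07],0],[[0,0,0.07],0],[[0,0,0.07],0],[[0,0,0.034],0]])

```text
t: 3.3
eef_pos: [463.4, -19.4, 52.7]
tcp_rot: [3.141, -0.001, -3.019]
ft_force: [0.0, -0.4, -0.4]
opening: 1.001
grip_force: 0.0
```

Call:
arm_command(rows=[[[0,0,0.034],0],[[0,0,0.034],0],[[0,0,0.034],0],[[0,0,0.034],0],[[0,0,0.03],0]])

```text
t: 3.8
eef_pos: [463.8, -20.1, 11.1]
tcp_rot: [3.142, 0.0, -3.02]
ft_force: [-0.5, 0.1, 0.4]
opening: 0.996
grip_force: 0.0
```

Call:
arm_command(rows=[[[0,0,0],0],[[0,0,0],0],[[0,0,0],0],[[0,0,0],0],[[0,0,0],0]], claw=0.6)

```text
t: 4.3
eef_pos: [463.9, -20.1, 11.9]
tcp_rot: [-3.142, 0.001, -3.02]
ft_force: [-0.3, -0.0, 2.5]
opening: 0.696
grip_force: 29.9
```

```bash
python3 -c "
from h import *
p=state()['eef_pos']
plan((p[0]+.13*90,p[1]-90,p[2],187,15))"
```

```text
t 4.3 p [463.9 -20.1  11.9] rot [-180.    0. -173.] F [-0.3 -0.   2.5] op 0.696 grip 29.9
[[-0.0, -0.024, -0.0], -0.0],
[[-0.0, -0.024, -0.0], -0.0],
[[-0.0, -0.024, -0.0], -0.0],
[[-0.0, -0.024, -0.0], -0.0],
[[-0.0, -0.024, -0.0], -0.0]
--
[[-0.0, -0.024, -0.0], -0.0],
[[-0.0, -0.024, -0.0], -0.0],
[[-0.0, -0.024, -0.0], -0.0],
[[-0.0, -0.024, -0.0], -0.0],
[[-0.0, -0.024, -0.0], -0.0]
--
[[-0.0, -0.024, -0.0], -0.0],
[[-0.0, -0.024, -0.0], -0.0],
[[-0.0, -0.024, -0.0], -0.0],
[[-0.0, -0.024, -0.0], -0.0],
[[-0.0, -0.024, -0.0], -0.0]
--
```

Call:
arm_command(rows=[[[0,-0.016,-0.004],0],[[0,-0.024,0],0],[[0,-0.024,0],0],[[0,-0.024,0],0],[[0,-0.024,0],0]])

```text
t: 4.8
eef_pos: [467.1, -48.6, 12.6]
tcp_rot: [3.141, -0.0, -3.02]
ft_force: [0.3, 0.2, -0.4]
opening: 0.694
grip_force: 29.9
```

Call:
arm_command(rows=[[[0,-0.028,0],0],[[0,-0.028,0],0],[[0,-0.028,0],0],[[0,-0.028,0],0],[[0,-0.028,0],0]])

```text
t: 5.3
eef_pos: [471.4, -83.2, 12.6]
tcp_rot: [3.142, 0.0, -3.02]
ft_force: [0.6, 0.2, -1.3]
opening: 0.694
grip_force: 29.9
```

Call:
arm_command(rows=[[[0,-0.028,0],0],[[0,-0.028,0],0],[[0,-0.024,0],0],[[0,-0.012,0.004],0],[[0,0,0],0]])

```text
t: 5.8
eef_pos: [474.3, -105.8, 11.9]
tcp_rot: [-3.141, 0.001, -3.02]
ft_force: [-1.1, -2.1, 4.1]
opening: 0.696
grip_force: 29.9
```

Call:
arm_command(rows=[[[0,0,0],0],[[0,0,0],0],[[0,0,0],0],[[0,0,-0.03],0],[[0,0,-0.08],0]], claw=0.9)

```text
t: 6.3
eef_pos: [473.5, -105.2, 38.7]
tcp_rot: [3.14, -0.002, -3.02]
ft_force: [-0.6, 0.4, 0.1]
opening: 0.899
grip_force: 0.0
```

Call:
arm_command(rows=[[[0,0,-0.1],0],[[0,0,-0.1],0],[[0,0,-0.1],0],[[0,0,0],0],[[0,0,0],0]])

```text
t: 6.8
eef_pos: [474.1, -105.4, 114.5]
tcp_rot: [-3.141, 0.001, -3.02]
ft_force: [0.1, -0.4, -0.5]
opening: 0.902
grip_force: 0.0
```

```bash
python3 - <<'E'
from h import *
np.set_printoptions(precision=1,suppress=True)
for n in('top','side'):
    im,d=shot(n,n+'2.png'); np.save(n+'2.npy',d)
    for l in ['stand','paddle','giftbox_center']:
        for r in models.mark_of(n,l)[:2]:
            p=np.array(r['position']);print(n,l,round(r['confidence'],2),p,pix(n,p)[0])
b=cv2.imread('pics/side2.png')
cv2.imwrite('pics/s2c.png',cv2.resize(b[160:270,270:430],None,fx=4.5,fy=4.5,interpolation=cv2.INTER_CUBIC))
plan()
E
```

```text
top stand 0.73 [626.6  -7.5   3.6] [325.5 161.3]
top paddle 0.52 [502.  -21.6  59.6] [330.9 197.1]
side stand 0.88 [627.5 -10.1   0.4] [357.7 218.7]
side paddle 0.43 [498.5 -20.8  55.4] [322.9 210.1]
side giftbox_center 0.61 [ 479.3 -103.1   24.6] [324.4 230.8]
side giftbox_center 0.35 [502.8 -19.5  60.4] [324.1 208.4]
t 7.2 p [ 474.  -105.4  113.6] rot [ 180.   -0. -173.] F [-0.5 -0.  -0.5] op 0.902 grip 0.0
```

View pics/s2c.png

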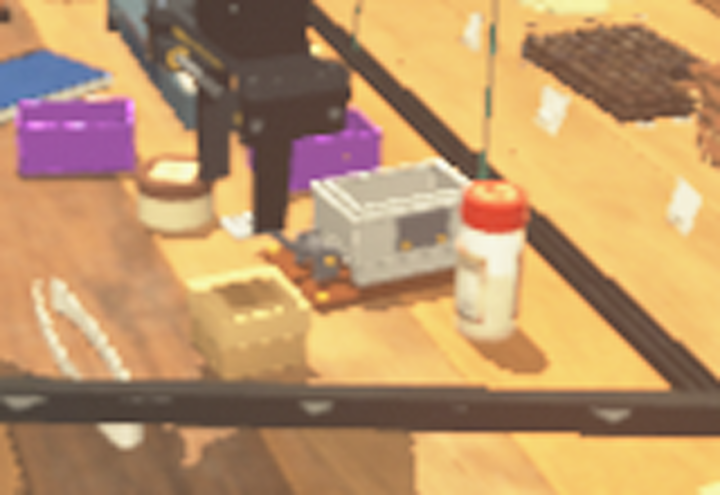

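The gift box now stands upright beside the paddle (crop pixel 250,320), and the paddle is free at (240,225). Next I press it with the fingers shut.

```bash
python3 -c "
from h import *
plan((501,-22.5,100,187,4),(501,-22.5,64,187,4),(496,-23,36,187,12))"
```

```text
t 7.2 p [ 474.  -105.4  113.6] rot [ 180.   -0. -173.] F [-0.5 -0.  -0.5] op 0.902 grip 0.0
[[-0.037, 0.079, 0.014], -0.0001],
[[-0.037, 0.079, 0.014], -0.0001],
[[-0.037, 0.079, 0.014], -0.0001],
[[-0.037, 0.079, 0.014], -0.0001],
[[-0.0, 0.0, 0.036], -0.0]
--
[[-0.0, 0.0, 0.036], -0.0],
[[-0.0, 0.0, 0.036], -0.0],
[[-0.0, 0.0, 0.036], -0.0],
[[0.002, 0.0, 0.009], -0.0],
[[0.002, 0.0, 0.009], -0.0]
--
[[0.002, 0.0, 0.009], -0.0],
[[0.002, 0.0, 0.009], -0.0],
[[0.002, 0.0, 0.009], -0.0],
[[0.002, 0.0, 0.009], -0.0],
[[0.002, 0.0, 0.009], -0.0]
--
[[0.002, 0.0, 0.009], -0.0],
[[0.002, 0.0, 0.009], -0.0],
[[0.002, 0.0, 0.009], -0.0],
[[0.002, 0.0, 0.009], -0.0],
[[0.002, 0.0, 0.009], -0.0]
--
```

Call:
arm_command(rows=[[[-0.037,0.079,0.014],0],[[-0.037,0.079,0.014],0],[[-0.037,0.079,0.014],0],[[-0.037,0.079,0.014],0],[[0,0,0],0]], claw=0)

```text
t: 7.7
eef_pos: [501.5, -20.9, 99.5]
tcp_rot: [3.141, -0.001, -3.018]
ft_force: [-0.7, -0.0, -0.6]
opening: 0.535
grip_force: 0.0
```

Call:
arm_command(rows=[[[0,0,0],0],[[0,0,0.036],0],[[0,0,0.036],0],[[0,0,0.036],0],[[0,0,0.036],0]])

```text
t: 8.2
eef_pos: [501.1, -22.9, 63.1]
tcp_rot: [3.141, -0.0, -3.021]
ft_force: [-0.0, -0.3, 0.4]
opening: 0.117
grip_force: 0.0
```

Call:
arm_command(rows=[[[0.002,0,0.009],0],[[0.002,0,0.009],0],[[0.002,0,0.009],0],[[0.002,0,0.009],0],[[0.002,0,0.009],0]])

```text
t: 8.7
eef_pos: [497.8, -23.0, 53.5]
tcp_rot: [3.141, -0.002, -3.02]
ft_force: [-10.6, -3.3, 16.1]
opening: 0.002
grip_force: 8.5
```

Call:
arm_command(rows=[[[0.002,0,0.009],0],[[0.002,0,0.009],0],[[0.002,0,0.009],0],[[0.002,0,0.009],0],[[0.002,0,0.009],0]])

```text
t: 9.2
eef_pos: [493.4, -23.4, 42.0]
tcp_rot: [3.141, -0.006, -3.02]
ft_force: [-15.7, -7.6, 16.6]
opening: 0.004
grip_force: 10.3
```

Call:
arm_command(rows=[[[0.001,0,0.008],0],[[0.001,0,0.008],0],[[0.001,0,0.006],0],[[0,0,0.004],0],[[0,0,0],0]])

```text
t: 9.7
eef_pos: [492.0, -23.5, 35.8]
tcp_rot: [3.14, -0.007, -3.02]
ft_force: [-20.6, -8.8, 24.0]
opening: 0.006
grip_force: 15.2
```

```bash
python3 - <<'E'
from h import *
im,d=shot('side','s3.png')
b=cv2.imread('pics/s3.png')
cv2.imwrite('pics/s3c.png',cv2.resize(b[170:250,300:420],None,fx=6,fy=6,interpolation=cv2.INTER_CUBIC))
E
```

```text
(no output)
```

View pics/s3c.png

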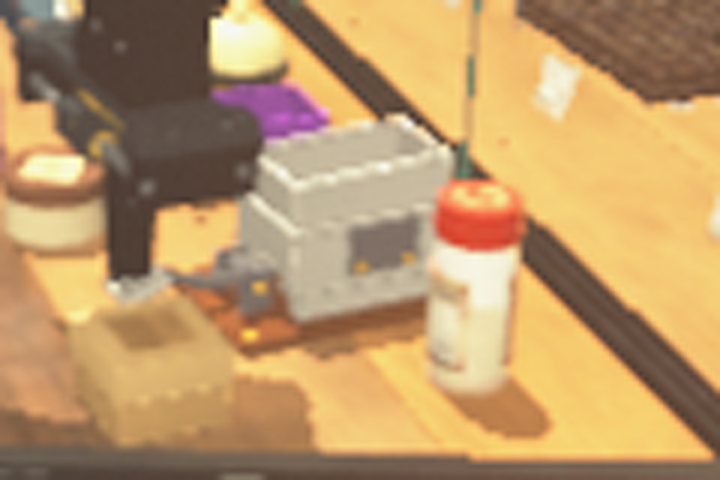

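The tray has risen well above the lower one (crop pixel 350,170). I'll press another 2 mm to confirm the stop.

Call:
arm_command(rows=[[[0,0,0.004],0],[[0,0,0.004],0],[[0,0,0.003],0],[[0,0,0],0],[[0,0,0],0]])

```text
t: 10.25
eef_pos: [491.9, -23.6, 34.4]
tcp_rot: [3.141, -0.006, -3.019]
ft_force: [-25.8, -8.5, 45.8]
opening: 0.004
grip_force: 26.3
```

```bash
cat > rim.py <<'E'
from h import *
np.set_printoptions(precision=1,suppress=True)
d=shot('top')[1]
v,u=np.mgrid[0:400,0:640]
W=world('top',u.ravel(),v.ravel(),d.ravel()).reshape(400,640,3)
m=np.zeros((400,640),bool);m[125:195,300:350]=1
P=W[m&(W[...,2]>74)&(W[...,2]<95)]
Q=P[P[:,0]>560]
if len(Q): print(len(Q),np.percentile(Q[:,2],[10,50,90]),cv2.minAreaRect(Q[:,:2].astype(np.float32)))
plan()
E
python3 rim.py
```

```text
111 [83.9 89.8 93.6] ((625.5809326171875, -8.744056701660156), (100.09795379638672, 59.92500686645508), 7.238868236541748)
t 10.3 p [491.9 -23.6  34.4] rot [ 180.    -0.4 -173. ] F [-25.1  -9.9  45.3] op 0.006 grip 26.3
```

Stop reached, with the force climbing. The rim measures 100 x 60 mm at about z 88, as described. Now up and away.

Call:
arm_command(rows=[[[0,0,-0.01],0],[[0,0,-0.02],0],[[0,0,-0.06],0],[[0,0,-0.12],0],[[0,0,-0.12],0]])

```text
t: 10.8
eef_pos: [495.4, -23.2, 115.7]
tcp_rot: [3.141, -0.0, -3.02]
ft_force: [-0.3, 0.3, 0.1]
opening: 0.002
grip_force: 0.0
```

Call:
arm_command(rows=[[[0,0,-0.12],0],[[0,0,-0.12],0],[[0,0,0],0],[[0,0,0],0],[[0,0,0],0]], claw=1)

```text
t: 11.3
eef_pos: [495.2, -23.2, 174.1]
tcp_rot: [3.141, -0.001, -3.02]
ft_force: [-0.3, -0.6, -0.4]
opening: 0.369
grip_force: 0.0
```

```bash
python3 rim.py; python3 - <<'E'
from h import *
plan((625.5,-8.7,150,187.3,5),(625.5,-8.7,100,187.3,4),(625.5,-8.7,68,187.3,6))
E
```

```text
70 [79.5 90.6 93.2] ((626.556396484375, -8.828022003173828), (98.79796600341797, 59.82810592651367), 8.004985809326172)
t 11.35 p [495.1 -23.2 173.9] rot [ 180.    -0.1 -173. ] F [ 0.9 -0.1 -0.4] op 0.411 grip 0.0
t 11.35 p [495.1 -23.2 173.9] rot [ 1.80e+02 -1.00e-01 -1.73e+02] F [ 0.9 -0.1 -0.4] op 0.411 grip 0.0
[[-0.105, -0.001, 0.019], -0.0004],
[[-0.105, -0.001, 0.019], -0.0004],
[[-0.105, -0.001, 0.019], -0.0004],
[[-0.105, -0.002, 0.019], -0.0004],
[[-0.105, -0.002, 0.019], -0.0004]
--
[[-0.0, 0.0, 0.05], -0.0],
[[-0.0, 0.0, 0.05], -0.0],
[[-0.0, 0.0, 0.05], -0.0],
[[-0.0, 0.0, 0.05], -0.0],
[[-0.0, 0.0, 0.021], -0.0]
--
[[-0.0, 0.0, 0.021], -0.0],
[[-0.0, 0.0, 0.021], -0.0],
[[-0.0, 0.0, 0.021], -0.0],
[[-0.0, 0.0, 0.021], -0.0],
[[-0.0, 0.0, 0.021], -0.0]
--
```

Call:
arm_command(rows=[[[-0.105,-0.001,0.019],-0.0005],[[-0.105,-0.001,0.019],-0.0005],[[-0.105,-0.001,0.019],-0.0005],[[-0.105,-0.002,0.019],-0.0005],[[-0.105,-0.002,0.019],-0.0005]])

```text
t: 11.85
eef_pos: [626.7, -8.5, 149.5]
tcp_rot: [3.141, -0.002, -3.012]
ft_force: [0.2, -0.0, 0.4]
opening: 0.833
grip_force: 0.0
```

Call:
arm_command(rows=[[[0,0,0.04],0],[[0,0,0.05],0],[[0,0,0.05],0],[[0,0,0.05],0],[[0,0,0.03],0]])

```text
t: 12.35
eef_pos: [625.2, -8.7, 94.7]
tcp_rot: [3.141, -0.001, -3.012]
ft_force: [-0.8, -0.1, -0.2]
opening: 1.001
grip_force: 0.0
```

Call:
arm_command(rows=[[[0,0,0.03],0],[[0,0,0.025],0],[[0,0,0.02],0],[[0,0,0.015],0],[[0,0,0.01],0]])

```text
t: 12.85
eef_pos: [626.1, -8.7, 70.9]
tcp_rot: [3.142, 0.0, -3.012]
ft_force: [0.0, -0.5, 0.1]
opening: 0.998
grip_force: 0.0
```

```bash
python3 - <<'E'
from h import *
plan()
im,d=shot('side','s4.png')
b=cv2.imread('pics/s4.png')
cv2.imwrite('pics/s4c.png',cv2.resize(b[150:250,300:420],None,fx=6,fy=6,interpolation=cv2.INTER_CUBIC))
E
```

```text
t 12.85 p [626.1  -8.7  70.9] rot [ 180.     0.  -172.6] F [ 0.  -0.5  0.1] op 0.998 grip 0.0
```

View pics/s4c.png

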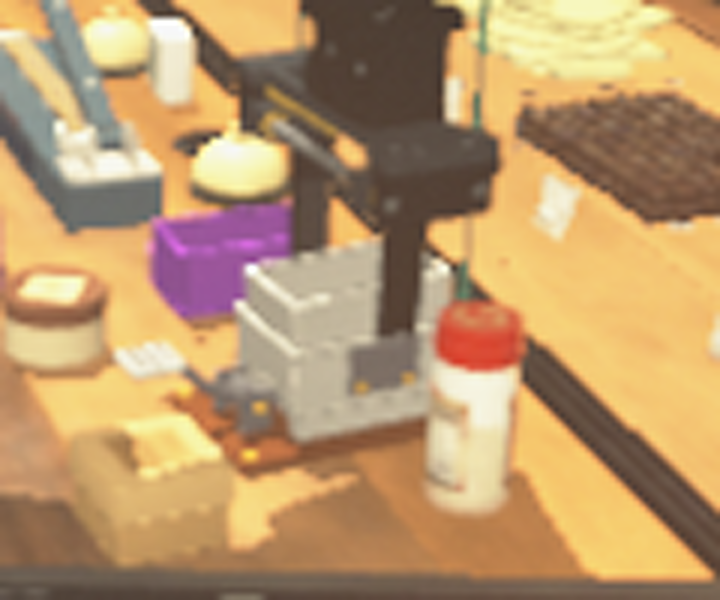

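The fingers straddle the raised tray (crop pixels 310,210 and 400,270), tips still above the lower rim and the clips. 4 mm deeper, then close.

Call:
arm_command(rows=[[[0,0,0.01],0],[[0,0,0.007],0],[[0,0,0],0],[[0,0,0],0],[[0,0,0],0]])

```text
t: 13.4
eef_pos: [626.1, -8.7, 67.0]
tcp_rot: [3.142, 0.0, -3.012]
ft_force: [-0.7, -0.4, -0.0]
opening: 1.002
grip_force: 0.0
```

Call:
arm_command(rows=[[[0,0,0],0],[[0,0,0],0],[[0,0,0],0],[[0,0,0],0],[[0,0,0],0]], claw=0.55)

```text
t: 13.9
eef_pos: [626.0, -8.5, 66.9]
tcp_rot: [3.141, 0.0, -3.012]
ft_force: [-0.6, 4.3, -0.1]
opening: 0.635
grip_force: 2.3
```

Call:
arm_command(rows=[[[0,0,0],0],[[0,0,-0.006],0],[[0,0,-0.012],0],[[0,0,-0.016],0],[[0,0,-0.016],0]])

```text
t: 14.4
eef_pos: [625.7, -8.6, 79.5]
tcp_rot: [3.141, -0.001, -3.012]
ft_force: [-0.5, -0.6, -1.7]
opening: 0.628
grip_force: 30.0
```

Call:
arm_command(rows=[[[0,0,-0.02],0],[[0,0,-0.03],0],[[0,0,-0.04],0],[[0,0,-0.05],0],[[0,0,-0.05],0]])

```text
t: 14.9
eef_pos: [626.2, -8.8, 128.3]
tcp_rot: [-3.141, 0.001, -3.012]
ft_force: [-1.5, 0.3, -2.1]
opening: 0.631
grip_force: 30.0
```

Call:
arm_command(rows=[[[0,0,-0.04],0],[[0,0,-0.03],0],[[0,0,-0.02],0],[[0,0,-0.01],0],[[0,0,0],0]])

```text
t: 15.4
eef_pos: [626.0, -8.7, 152.0]
tcp_rot: [3.142, 0.0, -3.012]
ft_force: [0.2, 0.6, -1.9]
opening: 0.626
grip_force: 30.0
```

```bash
python3 - <<'E'
from h import *
np.set_printoptions(precision=1,suppress=True)
im,d=shot('side','s5.png')
for n in('side','top'):
    if n=='top': shot('top')
    for l in('tray_center','board_top'):
        for r in models.mark_of(n,l)[:3]: print(n,l,round(r['confidence'],2),np.array(r['position']))
b=cv2.imread('pics/s5.png')
cv2.imwrite('pics/s5c.png',cv2.resize(b[140:250,300:420],None,fx=5,fy=5,interpolation=cv2.INTER_CUBIC))
plan((526.3,-311.5,140,98.2,20))
E
```

```text
side tray_center 0.94 [623.4  -6.8 149.6]
side tray_center 0.83 [435.4 257.1  19.8]
side tray_center 0.7 [624.5 171.   18.3]
side board_top 0.76 [ 522.  -310.    11.1]
side board_top 0.72 [679.  340.   -1.5]
top tray_center 0.89 [619.2 169.5  27.5]
top tray_center 0.63 [435.8 260.9  24.5]
top board_top 0.72 [ 525.3 -313.    16.3]
t 15.7 p [626.   -8.7 151.5] rot [ 180.    -0.  -172.6] F [ 0.3 -0.2 -2.1] op 0.629 grip 30.0
[[0.028, -0.057, 0.002], 0.0248],
[[0.023, -0.059, 0.002], 0.0248],
[[0.018, -0.061, 0.002], 0.0248],
[[0.014, -0.062, 0.002], 0.0248],
[[0.009, -0.063, 0.002], 0.0248]
--
[[0.004, -0.064, 0.002], 0.0248],
[[-0.001, -0.064, 0.002], 0.0248],
[[-0.006, -0.063, 0.002], 0.0248],
[[-0.011, -0.063, 0.002], 0.0248],
[[-0.016, -0.062, 0.002], 0.0248]
--
[[-0.021, -0.06, 0.002], 0.0248],
[[-0.025, -0.058, 0.002], 0.0248],
[[-0.03, -0.056, 0.002], 0.0248],
[[-0.034, -0.054, 0.002], 0.0248],
[[-0.038, -0.051, 0.002], 0.0248]
--
[[-0.042, -0.048, 0.002], 0.0248],
[[-0.046, -0.044, 0.002], 0.0248],
[[-0.049, -0.041, 0.002], 0.0248],
[[-0.052, -0.037, 0.002], 0.0248],
[[-0.055, -0.033, 0.002], 0.0248]
--
```

View pics/s5c.png

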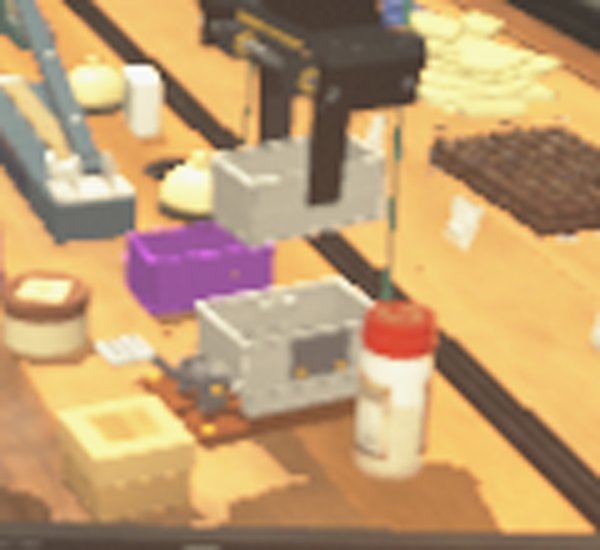

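The tray is level in the fingers, clear of the stand (crop pixel 300,190). Turning it over to the board now.

Call:
arm_command(rows=[[[0.014,-0.028,0.002],0.0124],[[0.025,-0.058,0.002],0.0248],[[0.021,-0.06,0.002],0.0248],[[0.016,-0.062,0.002],0.0248],[[0.011,-0.063,0.002],0.0248]])

```text
t: 16.2
eef_pos: [603.0, -77.6, 149.2]
tcp_rot: [3.142, -0.0, 2.915]
ft_force: [0.3, 0.4, -1.7]
opening: 0.629
grip_force: 30.0
```

Call:
arm_command(rows=[[[0.007,-0.064,0.002],0.0248],[[0.002,-0.064,0.002],0.0248],[[-0.003,-0.064,0.002],0.0248],[[-0.008,-0.063,0.002],0.0248],[[-0.013,-0.063,0.002],0.0248]])

```text
t: 16.7
eef_pos: [577.1, -153.3, 146.8]
tcp_rot: [3.142, -0.0, 2.525]
ft_force: [-0.0, 0.6, -2.7]
opening: 0.629
grip_force: 30.0
```

Call:
arm_command(rows=[[[-0.018,-0.061,0.002],0.0248],[[-0.023,-0.059,0.002],0.0248],[[-0.028,-0.057,0.002],0.0248],[[-0.032,-0.055,0.002],0.0248],[[-0.036,-0.053,0.002],0.0248]])

```text
t: 17.2
eef_pos: [552.1, -228.8, 144.3]
tcp_rot: [-3.142, -0.0, 2.136]
ft_force: [-0.2, -0.3, -3.2]
opening: 0.631
grip_force: 30.0
```

Call:
arm_command(rows=[[[-0.04,-0.05,0.002],0.0248],[[-0.044,-0.046,0.002],0.0248],[[-0.047,-0.043,0.002],0.0248],[[-0.04,-0.03,0.002],0.0248],[[-0.03,-0.02,0.002],0.0248]])

```text
t: 17.7
eef_pos: [530.1, -294.8, 141.7]
tcp_rot: [-3.141, -0.0, 1.746]
ft_force: [-0.2, 0.3, -2.4]
opening: 0.626
grip_force: 30.0
```

```bash
python3 - <<'E'
from h import *
plan((526.3,-311.5,130,98.3,5),(526.3,-311.5,48,98.3,5))
E
```

```text
t 17.7 p [ 530.1 -294.8  141.7] rot [-180.   -0.  100.] F [-0.2  0.3 -2.4] op 0.626 grip 30.0
[[-0.013, -0.005, 0.009], 0.0019],
[[-0.013, -0.005, 0.009], 0.0019],
[[-0.013, -0.005, 0.009], 0.0019],
[[-0.013, -0.005, 0.009], 0.0019],
[[-0.013, -0.005, 0.009], 0.0019]
--
[[0.0, 0.0, 0.066], -0.0],
[[0.0, 0.0, 0.066], -0.0],
[[0.0, 0.0, 0.066], -0.0],
[[0.0, 0.0, 0.066], -0.0],
[[0.0, 0.0, 0.066], -0.0]
--
```

Call:
arm_command(rows=[[[-0.013,-0.005,0.009],0.0019],[[-0.013,-0.005,0.009],0.0019],[[-0.013,-0.005,0.009],0.0019],[[-0.013,-0.005,0.009],0.0019],[[-0.013,-0.005,0.009],0.0019]])

```text
t: 18.2
eef_pos: [527.4, -310.8, 130.3]
tcp_rot: [-3.142, -0.0, 1.722]
ft_force: [-0.2, 0.4, -1.4]
opening: 0.631
grip_force: 30.0
```

Call:
arm_command(rows=[[[0,0,0.05],0],[[0,0,0.08],0],[[0,0,0.08],0],[[0,0,0.06],0],[[0,0,0.04],0]])

```text
t: 18.7
eef_pos: [526.9, -310.2, 51.2]
tcp_rot: [-3.14, -0.001, 1.722]
ft_force: [-0.1, -0.2, -1.9]
opening: 0.631
grip_force: 30.0
```

```bash
python3 - <<'E'
from h import *
np.set_printoptions(precision=1,suppress=True)
im,d=shot('top')
v,u=np.mgrid[0:400,0:640]
W=world('top',u.ravel(),v.ravel(),d.ravel()).reshape(400,640,3)
m=np.zeros((400,640),bool);m[165:220,375:465]=1
Q=W[m&(W[...,2]>7)&(W[...,2]<19)];print(len(Q),cv2.minAreaRect(Q[:,:2].astype(np.float32)))
Q=W[m&(W[...,2]>75)];print(len(Q))
shot('side')
for l in('tray_center','board_top'):
    for r in models.mark_of('side',l)[:3]: print(l,round(r['confidence'],2),np.array(r['position']))
plan()
E
```

```text
28 ((526.6975708007812, -276.57403564453125), (90.74456024169922, 39.43943405151367), 26.456682205200195)
4158
tray_center 0.83 [433.2 254.9  17.5]
tray_center 0.65 [ 523.9 -309.1   49.5]
tray_center 0.65 [622.4 172.7  21.4]
board_top 0.68 [ 520.2 -311.6   10.3]
t 18.9 p [ 527.5 -310.8   53.2] rot [180.   -0.   98.7] F [ 0.2 -0.2 -2.4] op 0.629 grip 30.0
```

Call:
arm_command(rows=[[[0,0.003,0.014],0.001],[[0,0,0.014],0.001],[[0,0,0.01],0],[[0,0,0.008],0],[[0,0,0.004],0]])

```text
t: 19.4
eef_pos: [528.1, -310.6, 40.4]
tcp_rot: [-3.142, -0.0, 1.716]
ft_force: [-0.8, 0.1, -2.4]
opening: 0.628
grip_force: 30.0
```

Call:
arm_command(rows=[[[0,0,0.004],0],[[0,0,0.003],0],[[0,0,0.003],0],[[0,0,0],0],[[0,0,0],0]])

```text
t: 19.9
eef_pos: [528.1, -310.6, 38.1]
tcp_rot: [3.141, -0.0, 1.716]
ft_force: [0.9, 0.4, -2.7]
opening: 0.627
grip_force: 30.0
```

Call:
arm_command(rows=[[[0,-0.006,0],0],[[0,0,0.003],0],[[0,0,0.003],0],[[0,0,0],0],[[0,0,0],0]])

```text
t: 20.4
eef_pos: [526.6, -311.0, 36.9]
tcp_rot: [3.141, 0.0, 1.716]
ft_force: [-3.1, -1.0, 3.9]
opening: 0.629
grip_force: 30.0
```

Call:
arm_command(rows=[[[0,0,0.003],0],[[0,0,0],0],[[0,0,0],0],[[0,0,0],0],[[0,0,0],0]])

```text
t: 20.9
eef_pos: [526.8, -311.3, 36.4]
tcp_rot: [3.141, 0.001, 1.716]
ft_force: [-2.5, -1.9, 6.4]
opening: 0.625
grip_force: 30.0
```

Contact with the board (force now upward). Release and withdraw.

Call:
arm_command(rows=[[[0,0,0],0],[[0,0,0],0],[[0,0,0],0],[[0,0,0],0],[[0,0,0],0]], claw=0.9)

```text
t: 21.4
eef_pos: [526.7, -310.8, 35.7]
tcp_rot: [3.142, -0.0, 1.716]
ft_force: [0.3, -0.7, -0.8]
opening: 0.896
grip_force: 0.0
```

Call:
arm_command(rows=[[[0,0,-0.02],0],[[0,0,-0.04],0],[[0,0,-0.1],0],[[0,0,-0.15],0],[[0,0,-0.15],0]])

```text
t: 21.9
eef_pos: [526.5, -310.7, 152.8]
tcp_rot: [-3.142, -0.0, 1.716]
ft_force: [0.4, 0.7, 1.2]
opening: 0.9
grip_force: 0.0
```

Call:
arm_command(rows=[[[0,-0.12,-0.1],0],[[0,-0.12,0],0],[[0.14,0,0],0],[[0.14,0,0],0],[[0,0,0],0]])

```text
t: 22.4
eef_pos: [456.1, -247.3, 177.0]
tcp_rot: [3.141, -0.001, 1.717]
ft_force: [-0.3, 0.2, 0.2]
opening: 0.898
grip_force: 0.0
```

```bash
python3 - <<'E'
from h import *
np.set_printoptions(precision=1,suppress=True)
im,d=shot('top','t6.png')
v,u=np.mgrid[0:400,0:640]
W=world('top',u.ravel(),v.ravel(),d.ravel()).reshape(400,640,3)
m=np.zeros((400,640),bool);m[165:220,375:465]=1
for a,b in((7,100),(48,70)):
    Q=W[m&(W[...,2]>a)&(W[...,2]<b)];print(len(Q),np.median(Q[:,2]),cv2.minAreaRect(Q[:,:2].astype(np.float32)))
shot('side','s6.png')
for l in('tray_center','giftbox_center','paddle'):
    for r in models.mark_of('side',l)[:3]: print(l,round(r['confidence'],2),np.array(r['position']))
plan()
a=cv2.imread('pics/t6.png')[120:250,300:470];b=cv2.imread('pics/s6.png')[180:310,300:470]
cv2.imwrite('pics/c6.png',cv2.resize(np.hstack([a,b]),None,fx=2.3,fy=2.3,interpolation=cv2.INTER_CUBIC))
E
```

```text
404 13.680678690879517 ((569.0931396484375, -288.614501953125), (113.49849700927734, 221.09231567382812), 40.463783264160156)
13 56.98328385312584 ((519.9395751953125, -264.00439453125), (57.772613525390625, 4.716257095336914), 11.59434986114502)
tray_center 0.86 [621.9 173.7  23.8]
tray_center 0.73 [ 522.4 -308.4   35.4]
tray_center 0.68 [431.9 257.4  16.8]
giftbox_center 0.75 [ 481.1 -103.2   22.6]
giftbox_center 0.58 [ 685.1 -432.8   -0.2]
giftbox_center 0.27 [ 364.5 -103.8   -2.6]
paddle 0.43 [504.7 -20.8  59. ]
t 22.65 p [ 457.5 -251.   176.1] rot [180.    0.   98.3] F [ 0.1  0.3 -0.6] op 0.903 grip 0.0
```

View pics/c6.png

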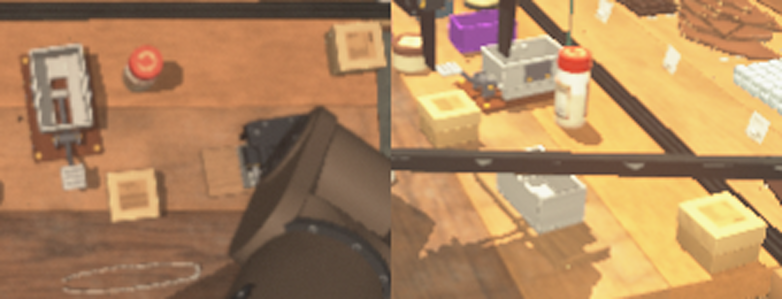

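The tray stands upright on the board (right half, pixel 545,195). The box (133,195) and the other things are in place. I'll clear the top camera's view to measure the placing.

Call:
arm_command(rows=[[[0.18,0,0],0],[[0.18,0,0],0],[[0.18,0,0],0],[[0.18,0,0],0],[[0.18,0,0],0]])

```text
t: 23.15
eef_pos: [424.6, -26.6, 175.9]
tcp_rot: [3.141, 0.0, 1.714]
ft_force: [0.3, 0.1, 0.7]
opening: 0.902
grip_force: 0.0
```

```bash
python3 - <<'E'
from h import *
im,d=shot('top')
v,u=np.mgrid[0:400,0:640]
W=world('top',u.ravel(),v.ravel(),d.ravel()).reshape(400,640,3)
m=np.zeros((400,640),bool);m[165:220,375:465]=1
for a,b in((7,20),(48,70)):
    Q=W[m&(W[...,2]>a)&(W[...,2]<b)];print(len(Q),np.median(Q[:,2]),cv2.minAreaRect(Q[:,:2].astype(np.float32)))
plan()
E
```

```text
990 14.180241756973828 ((524.8682861328125, -288.270263671875), (82.27971649169922, 243.5828857421875), 3.899143695831299)
139 57.37346068051215 ((528.21435546875, -311.3659973144531), (59.869380950927734, 98.27552795410156), 8.67717170715332)
t 23.2 p [422.8 -22.  175.8] rot [-1.799e+02 -1.000e-01  9.830e+01] F [-2.1  1.9  0.1] op 0.904 grip 0.0
```

```bash
python3 -c "
from cell import env
print(env.job_done())"
```

```text
the job is handed in; nothing more can be done
None
```

The job is handed in: the box was shifted clear and the tray pried up by the lever, then set level, upright and lengthwise on the board, about 2 mm off its middle by camera, at about 23 s of the 51 s limit.

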